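# Sweep the loose fuses into the sorting bay

### The arm

A 6-joint arm with a two-finger parallel gripper is mounted at the origin on the work surface; the furniture and walls round the work are solid. World frame = base frame: x ahead of the robot, y to its left, z up, the work surface at z = 0. Lengths are in m, angles in rad, forces in N, time in s.
With the tool pointing down it reaches from about 0.3 to 0.775 m from the base axis. Payload 14.6 kg.
Tool frame: the origin (TCP) lies midway between the tips of the shut fingers; the grasp point (between the pads) lies 19 mm behind it (grasp_offset is the distance from the TCP to the grasp point, in m); z points along the fingers, y is the line along which they close (so a half turn about z gives the same grasp; the last joint's range is limited). The gripper opens to 94 mm and grips with 3 to 60 N. Pads are 16 mm wide; open, the fingers measure 119 mm over their backs; the gripper's body (75 mm by 177 mm) begins 78 mm behind the grasp point.
Start: joints at [-1.361, 0.3, 1.521, -0, 1.321, -0.067], TCP at [0.15, -0.529, 0.205] pointing down, gripper open.
Joint ranges: [-3.03, 3.03], [-0.79, 2.21], [0.23, 2.52], [-1.04, 4.18], [0, 3.07], [-2.55, 2.55]. Speed limits (rad/s): [2.22, 2.22, 2.57, 3.14, 3.14, 3.14].

### API

Orientations are given as [roll, pitch, yaw] about the fixed x, y, z axes, in that order (R = Rz(yaw) Ry(pitch) Rx(roll)).
In Python, from station import * gives the robot as it stands. The module is installed in compiled form; this text tells all that it offers.
- The arm moves only by the tool send_rows, never from a script. Its argument "rows" is a list of rows, each an object of numbers: "dx", "dy", "dz": the shift along the tool's x, y, z in mm; "roll": the turn about the tool's z in degrees; "jaw": the closure, from -1 (fully open) to 1 (shut). In form: [{"dx": .., "dy": .., "dz": .., "roll": .., "jaw": ..}, ...]. A call has 1 to 12 rows; each row shifts and turns the commanded pose from where the row before left it, along the tool's axes as they then stand; what a row does not reach is not made up. A row lasts 1/12 s, in which the tool goes at most 41.7 mm and 7.16 degrees, less where a joint would pass 70% of its speed; a pose out of reach is approached as far as the arm can. A call is refused whole if a number of a shift passes 41.7 or a number of a turn 7.16, either way. A call with a gripper value outside its range is refused whole. The fingers move at their own pace and stop on an object; "force" is the grip in N (left out, the last holds). Time passes only in rows, so rows that do not move let the fingers close. It gives the time, the measured TCP pose, the force, the opening and the grip force at its end, in the units of the state.
- get_obs(): the state, without advancing time (a new reading comes with each control period).
- camera(name): name is "scene" or "top" or "wrist"; returns a dict with "frame" (480x640x3 uint8, red, green, blue), "z_map" (480x640 float32, m along the optical axis (not along the pixel's ray), 0 where there is no reading), "camera_matrix" (3x3 intrinsics, pixels), "rvec" (rotation vector, rad) and "tvec" (3), from world to camera coordinates, as OpenCV has them. Camera axes: x right, y down, z forward; pixel columns grow to the right and rows downward; lengths in m; the calibration is good to about 2 mm. A picture is of the moment at which its call begins.
- hand_in(): hands the job in; it is judged then, once.
The state is a dict: "time_s": time; "qpos": joint angles; "joint_vel": joint speeds; "tau": joint torques, N m; "ee_pos": TCP position; "eef_rot": TCP orientation; "force": force on the tool from outside, world axes, zero at the start; "moment": the same for the moment, N m; "grip_width": finger opening in m; "grip_force": force on a finger pad.
Only numpy, scipy, OpenCV 4.12 (cv2) and the standard library are available. Lean on these libraries where they do the work, as an engineer would, in place of code of your own. Each camera call takes 0.05 s, during which the arm holds its last target. There are 200 camera calls.

### The job

Take the small flat straightedge by the black grip rail on its back and use it to push the three loose fuses together, in one sweep, into the three-sided aluminium bay, so that all three lie wholly inside it. Touch the fuses only with the straightedge and keep them on the desk; leave the straightedge lying flat on the desk.

Things in the scene. Friction and masses are not known exactly. Their poses are not given: they have to be found in the camera images.
- fuse_a: one of three identical ceramic cartridge fuses (a): white barrel with a grey metal cap at each end, 39 mm long, 11 mm thick, 15 g, lying flat on the desk (it does not roll). Origin: middle of its length, on its underside; its y axis runs along its length, z up.
- fuse_b: one of three identical ceramic cartridge fuses (b): white barrel with a grey metal cap at each end, 39 mm long, 11 mm thick, 15 g, lying flat on the desk (it does not roll). Origin: middle of its length, on its underside; its y axis runs along its length, z up.
- fuse_c: one of three identical ceramic cartridge fuses (c): white barrel with a grey metal cap at each end, 39 mm long, 11 mm thick, 15 g, lying flat on the desk (it does not roll). Origin: middle of its length, on its underside; its y axis runs along its length, z up.
- straightedge: straightedge: flat aluminium bar, 130 long (own y) x 50 wide (own x) x 10 mm thick, flat on the desk; on its back a black upright grip rail along its middle, 14 mm thick (own x), 90 long (own y), from 10 to 48 mm above the desk. 0.25 kg, loose. Origin: centre of its underside. The long edges, 25 mm either side of the origin along own x, push; same either way round.
- bay: bay: three-sided aluminium fence fixed to the desk, no floor. Inside 170 wide (own y), 60 mm deep (own x); walls 6 thick, 15 mm high. Origin: middle of the inside, on the desk. Own x points from the open mouth (x = -30 mm) to the back wall (+30 mm). Fuse centres lie 55-135 mm out from the mouth, within 45 mm of the middle line; straightedge beyond them, lane between clear to 65 mm either side.

How it is judged:
By the outcome, as a careful person would: the job done as asked, in the order asked, and still so for the second after the job is handed in, with the robot touching nothing.
It also fails if it takes over 35 s, if anything falls off the work surface, if the arm or the gripper's body presses on something with over 40 N, if the wrist force passes 120 N, or if a joint passes its speed limit or range.

## Working session

There is one attempt and no reset: what is moved stays moved. The work goes in short steps, Python scripts to look and compute and a tool call to move; the robot and the scene stay as the last step left them, time stands still between calls to the robot, and variables do not carry over. Pictures are saved under pics/ and viewed, at most 10 in all, crops included, and the job is handed in when it is done.

Besides the shell and the picture viewer there is one more tool, called by a JSON object that holds its "fn" and its "kwargs". send_rows: Moves the arm, as the interface text tells. Its arguments: {"type":"object","properties":{"rows":{"type":"array"},"force":{"type":"number"}},"required":["rows"]}

```bash
mkdir -p pics; cat > h.py <<'E'
from station import *
import numpy as np, cv2
def w(c,u,v,z=None):
    R=cv2.Rodrigues(np.array(c["rvec"],float))[0];t=np.array(c["tvec"],float).ravel()
    r=R.T@np.linalg.inv(c["camera_matrix"])@np.array([u,v,1.]);o=-R.T@t
    if z is None: return o+r*c["z_map"][int(v),int(u)]
    return o+r*(z-o[2])/r[2]
E
python3 - <<'E'
from h import *
import pickle
c=camera("top");pickle.dump(c,open("top.pkl","wb"))
cv2.imwrite("pics/top.png",c["frame"][:,:,::-1])
s=get_obs();print(s["ee_pos"],s["eef_rot"],s["time_s"],w(c,320,240))
E
```

```text
[ 0.15021952 -0.52882048  0.20489208] [-3.14047248e+00 -9.08335518e-05  2.76744385e-01] 0.05 [ 0.50915053 -0.04875968 -0.00224373]
```

View pics/top.png

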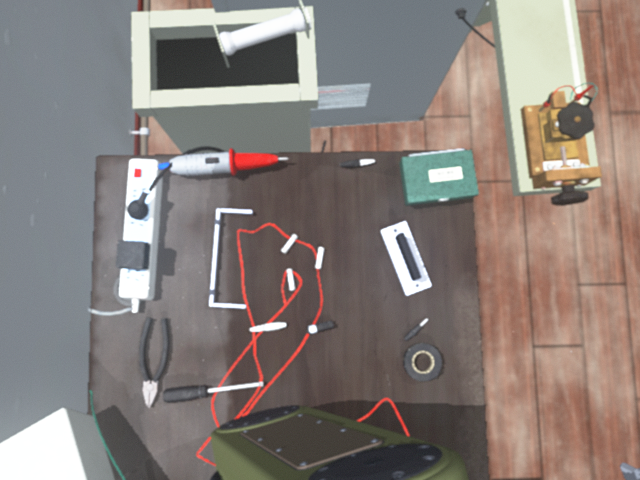

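The top view shows the bay at (215-250, 210-305) opening to the right. The three fuses are at (289,243), (320,258) and (291,280), and the straightedge is at (405,257). I'll enlarge it.

```bash
python3 - <<'E'
import pickle,cv2
c=pickle.load(open("top.pkl","rb"))
cv2.imwrite("pics/crop.png",cv2.resize(c["frame"][195:345,200:440,::-1],(792,495),interpolation=cv2.INTER_CUBIC))
E
```

```text
(no output)
```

View pics/crop.png

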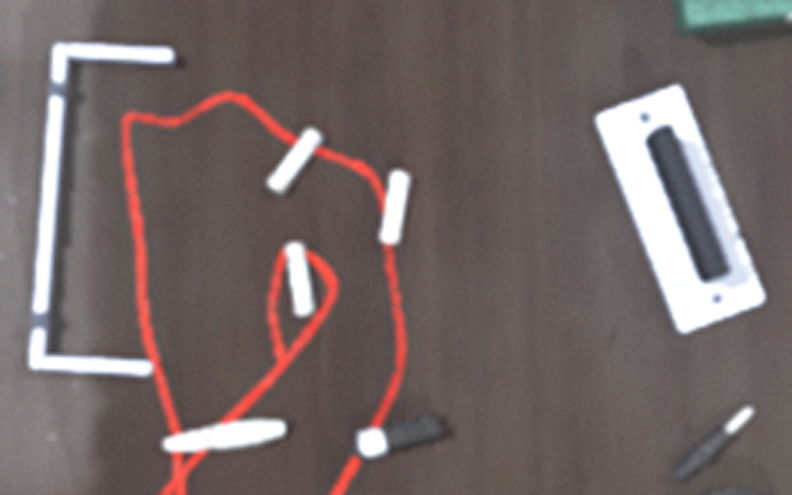

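The crop (3.3x) shows:
- **Bay:** outer corners at (55,45) and (32,366), with arm tips at (172,55) and (150,369).
- **Straightedge:** corners at (597,118), (681,86), (765,297) and (684,332).
- **Fuses:** ends at (275,185)/(315,133), (400,173)/(389,242) and (294,244)/(305,313).

```bash
python3 - <<'E'
from h import *
import pickle
c=pickle.load(open("top.pkl","rb"));np.set_printoptions(precision=4,suppress=True)
P=lambda u,v,z:w(c,200+u/3.3-.35,195+v/3.3-.35,z)[:2]
B=np.array([P(*p,.015) for p in [(54,45),(32,366),(173,55),(151,369)]]);print("bay",B, np.linalg.norm(B[0]-B[1]))
S=np.array([P(*p,.01) for p in [(597,118),(681,86),(765,297),(684,332)]]);print("se",S,S.mean(0),[np.linalg.norm(S[i]-S[i-1]) for i in range(4)])
l=S[3]+S[2]-S[0]-S[1];print("long dir",np.degrees(np.arctan2(l[1],l[0])))
ax=(B[0]-B[1]);ax/=np.linalg.norm(ax);n=np.array([-ax[1],ax[0]]);  # candidate depth dir
mid=(B[2]+B[3])/2
if n@((B[0]+B[1])/2-mid)<0:n=-n
print("n",n,np.degrees(np.arctan2(n[1],n[0])),"mouth",mid)
f=lambda p:np.array([(p-mid)@n,(p-mid)@ax])*1000
for a,b in [((275,185),(315,133)),((400,173),(389,242)),((294,244),(305,313))]:
    a,b=P(*a,.008),P(*b,.008);print("fuse",(a+b)/2,np.linalg.norm(a-b),f(a),f(b))
print("se in bay",f(S.mean(0)),[f(s) for s in S],[f(b) for b in B],ax)
print(w(c,200+560/3.3,195+250/3.3),w(c,200+690/3.3,195+205/3.3))
E
```

```text
bay [[0.57   0.1442]
 [0.39   0.1555]
 [0.5631 0.0771]
 [0.387  0.0899]] 0.18040311898576794
se [[ 0.5235 -0.1622]
 [ 0.5411 -0.2106]
 [ 0.4205 -0.253 ]
 [ 0.4018 -0.2067]] [ 0.4717 -0.2081] [np.float64(0.12960059077273495), np.float64(0.051508902348025194), np.float64(0.12781876492104496), np.float64(0.0498610893231659)]
long dir -160.27411998659358
n [0.0628 0.998 ] 86.39749008135875 mouth [0.4751 0.0835]
fuse [0.5035 0.0092] 0.037155529563757374 [-61.8404  17.7737] [-82.9182  48.3721]
fuse [ 0.475  -0.0465] 0.039565178723684466 [-131.9731   27.7206] [-127.4664  -11.5871]
fuse [0.436  0.0076] 0.039178454863266876 [-74.2133 -15.0608] [-82.2941 -53.3968]
se in bay [-291.2736   14.9932] [array([-242.1706,   63.8176]), array([-289.4085,   84.3539]), array([-339.2501,  -33.3468]), array([-294.265,  -54.852])] [array([66.5291, 90.9516]), array([ 66.5291, -89.4516]), array([-0.8808, 88.262 ]), array([  0.8808, -88.262 ])] [ 0.998  -0.0628]
[ 0.4492 -0.1405 -0.0007] [ 0.4684 -0.2071  0.0484]
```

{"fn": "send_rows", "kwargs": {"rows": [{"roll":-3.8,"jaw":-1},{"dx":20.5,"dy":-9.7},{"dx":20.5,"dy":-9.7},{"dx":20.5,"dy":-9.7},{"dx":20.5,"dy":-9.7},{"dx":20.5,"dy":-9.7},{"dx":20.5,"dy":-9.7},{"dx":20.5,"dy":-9.7},{"dx":20.5,"dy":-9.7},{"dx":20.5,"dy":-9.7},{"dx":20.5,"dy":-9.7}], "force": 40}}

```text
invalid input at $.rows[0]: expected keys dx, dy, dz, roll, jaw
```

{"fn": "send_rows", "kwargs": {"rows": [{"dx":20.5,"dy":-9.7},{"dx":20.5,"dy":-9.7},{"dx":20.5,"dy":-9.7},{"dx":20.5,"dy":-9.7},{"dx":20.5,"dy":-9.7},{"dx":20.5,"dy":-9.7},{"dx":20.5,"dy":-9.7},{"dx":20.5,"dy":-9.7},{"dx":20.5,"dy":-9.7},{"dx":20.5,"dy":-9.7},{"dx":0},{"dx":0}]}}

```text
invalid input at $.rows[0]: expected keys dx, dy, dz, roll, jaw
```

```bash
python3 - <<'E'
from h import *
import pickle
c=camera("wrist");pickle.dump(c,open("wr.pkl","wb"))
cv2.imwrite("pics/wr.png",c["frame"][:,:,::-1])
s=get_obs();print(s["ee_pos"],s["eef_rot"],s["time_s"],s["grip_width"],s["force"])
E
```

```text
[ 0.15026654 -0.52884692  0.20496607] [-3.14059458e+00 -6.46897500e-05  2.76826107e-01] 0.1 0.09370363583691861 [-0.29228964  0.25073188 -0.64455537]
```

View pics/wr.png

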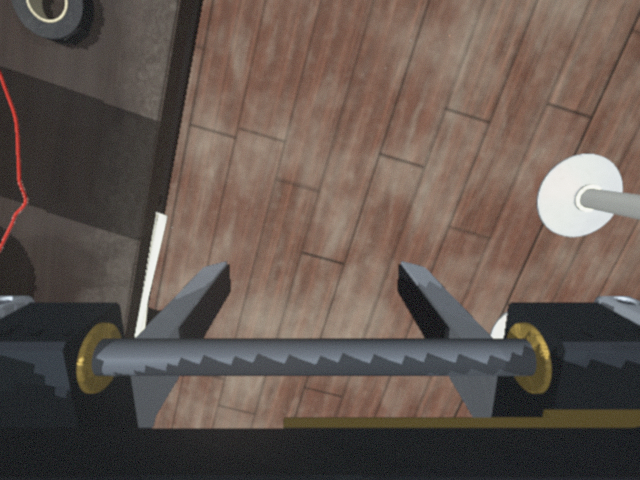

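The move was refused because every key is required, so the arm hasn't moved. The wrist view shows the floor beyond the desk edge (column ~170) between the open fingers. I'll resend with all keys, using larger steps.

{"fn": "send_rows", "kwargs": {"rows": [{"dx":0,"dy":0,"dz":0,"roll":-3.8,"jaw":-1},{"dx":24,"dy":-11.5,"dz":0,"roll":0,"jaw":-1},{"dx":24,"dy":-11.5,"dz":0,"roll":0,"jaw":-1},{"dx":24,"dy":-11.5,"dz":0,"roll":0,"jaw":-1},{"dx":24,"dy":-11.5,"dz":0,"roll":0,"jaw":-1},{"dx":24,"dy":-11.5,"dz":0,"roll":0,"jaw":-1},{"dx":24,"dy":-11.5,"dz":0,"roll":0,"jaw":-1},{"dx":24,"dy":-11.5,"dz":0,"roll":0,"jaw":-1},{"dx":24,"dy":-11.5,"dz":0,"roll":0,"jaw":-1},{"dx":24,"dy":-11.5,"dz":0,"roll":0,"jaw":-1}], "force": 40}}

```text
time_s: 0.93
ee_pos: [0.3196, -0.3578, 0.2053]
eef_rot: [-3.141, 0.0, 0.343]
force: [0.7, -0.4, 0.1]
grip_width: 0.0937
grip_force: 0.0
```

{"fn": "send_rows", "kwargs": {"rows": [{"dx":24,"dy":-11.5,"dz":0,"roll":0,"jaw":-1},{"dx":24,"dy":-11.5,"dz":0,"roll":0,"jaw":-1},{"dx":24,"dy":-11.5,"dz":0,"roll":0,"jaw":-1},{"dx":24,"dy":-11.5,"dz":0,"roll":0,"jaw":-1},{"dx":24,"dy":-11.5,"dz":0,"roll":0,"jaw":-1},{"dx":24,"dy":-11.5,"dz":0,"roll":0,"jaw":-1},{"dx":24,"dy":-11.5,"dz":0,"roll":0,"jaw":-1},{"dx":24,"dy":-11.5,"dz":0,"roll":0,"jaw":-1},{"dx":0,"dy":0,"dz":0,"roll":0,"jaw":-1},{"dx":0,"dy":0,"dz":0,"roll":0,"jaw":-1}]}}

```text
time_s: 1.77
ee_pos: [0.469, -0.2069, 0.205]
eef_rot: [-3.141, 0.001, 0.345]
force: [-0.4, -0.8, -0.4]
grip_width: 0.0941
grip_force: 0.0
```

```bash
python3 - <<'E'
from h import *
import pickle
c=camera("wrist");pickle.dump(c,open("wr.pkl","wb"))
cv2.imwrite("pics/wr2.png",c["frame"][:,:,::-1])
s=get_obs();print(s["ee_pos"],s["eef_rot"],s["time_s"],s["grip_width"],s["force"])
E
```

```text
[ 0.46854122 -0.20760591  0.20510981] [-3.14117699e+00  6.26425983e-04  3.44006239e-01] 1.8167 0.093630264243955 [ 0.97353174  0.52741847 -0.76361432]
```

View pics/wr2.png

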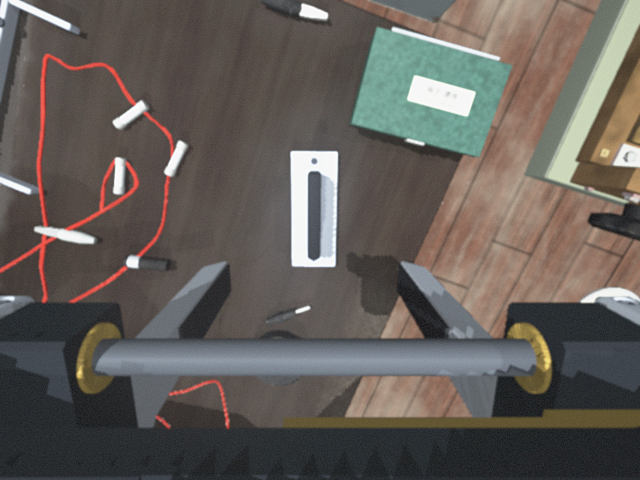

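The straightedge spans columns 291-337 and rows 151-268, square with the tool. The fingers are well outside it.

```bash
python3 - <<'E'
from h import *
import pickle
np.set_printoptions(precision=4,suppress=True)
c=pickle.load(open("wr.pkl","rb"))
S=np.array([w(c,*p,.01)[:2] for p in [(291,151),(337.5,151),(337.5,267),(291,268)]]);print(S,S.mean(0),[np.linalg.norm(S[i]-S[i-1]) for i in range(4)])
l=S[0]+S[1]-S[2]-S[3];print(np.degrees(np.arctan2(l[1],l[0])))
R=np.array([w(c,*p,.048)[:2] for p in [(308,172),(321,172),(321,260),(308,260)]]);print(R.mean(0))
print(w(c,430,120),w(c,450,40))
for p in [(35,190),(77,32),(12,10)]: print(w(c,*p,.015)[:2])
for p in [(131,115),(176,159),(120,175)]: print(w(c,*p,.011)[:2])
E
```

```text
[[ 0.5255 -0.161 ]
 [ 0.5423 -0.2079]
 [ 0.4195 -0.2543]
 [ 0.4    -0.2038]] [ 0.4718 -0.2068] [np.float64(0.13253125335958088), np.float64(0.04980512849230986), np.float64(0.13129387927026545), np.float64(0.05419825918787973)]
19.747084763542144
[ 0.4729 -0.2066]
[ 0.599  -0.2795  0.0404] [ 0.9814 -0.4667 -0.7679]
[0.3928 0.0872]
[0.562  0.0717]
[0.5598 0.1341]
[0.5037 0.0077]
[ 0.4759 -0.0475]
[0.4388 0.0056]
```

{"fn": "send_rows", "kwargs": {"rows": [{"dx":3,"dy":1,"dz":25,"roll":0,"jaw":-1},{"dx":0,"dy":0,"dz":25,"roll":0,"jaw":-1},{"dx":0,"dy":0,"dz":25,"roll":0,"jaw":-1},{"dx":0,"dy":0,"dz":25,"roll":0,"jaw":-1},{"dx":0,"dy":0,"dz":25,"roll":0,"jaw":-1},{"dx":0,"dy":0,"dz":25,"roll":0,"jaw":-1},{"dx":0,"dy":0,"dz":20,"roll":0,"jaw":-1},{"dx":0,"dy":0,"dz":10,"roll":0,"jaw":-1},{"dx":0,"dy":0,"dz":8,"roll":0,"jaw":-1},{"dx":0,"dy":0,"dz":0,"roll":0,"jaw":-1},{"dx":0,"dy":0,"dz":0,"roll":0,"jaw":-1}]}}

```text
time_s: 2.73
ee_pos: [0.4721, -0.2081, 0.0181]
eef_rot: [3.141, -0.0, 0.343]
force: [1.3, -0.6, -0.7]
grip_width: 0.0937
grip_force: 0.0
```

{"fn": "send_rows", "kwargs": {"rows": [{"dx":0,"dy":0,"dz":0,"roll":0,"jaw":1},{"dx":0,"dy":0,"dz":0,"roll":0,"jaw":1},{"dx":0,"dy":0,"dz":0,"roll":0,"jaw":1},{"dx":0,"dy":0,"dz":0,"roll":0,"jaw":1},{"dx":0,"dy":0,"dz":0,"roll":0,"jaw":1},{"dx":0,"dy":0,"dz":0,"roll":0,"jaw":1},{"dx":0,"dy":0,"dz":0,"roll":0,"jaw":1},{"dx":0,"dy":0,"dz":0,"roll":0,"jaw":1},{"dx":0,"dy":0,"dz":0,"roll":0,"jaw":1},{"dx":0,"dy":0,"dz":0,"roll":0,"jaw":1},{"dx":0,"dy":0,"dz":0,"roll":0,"jaw":1},{"dx":0,"dy":0,"dz":0,"roll":0,"jaw":1}], "force": 40}}

```text
time_s: 3.73
ee_pos: [0.4719, -0.2076, 0.0174]
eef_rot: [-3.141, 0.0, 0.343]
force: [-0.1, 2.9, 3.2]
grip_width: 0.0171
grip_force: 2.0
```

{"fn": "send_rows", "kwargs": {"rows": [{"dx":0,"dy":0,"dz":0,"roll":0,"jaw":1},{"dx":0,"dy":0,"dz":0,"roll":0,"jaw":1},{"dx":0,"dy":0,"dz":0,"roll":0,"jaw":1},{"dx":0,"dy":0,"dz":0,"roll":0,"jaw":1},{"dx":0,"dy":0,"dz":0,"roll":0,"jaw":1},{"dx":0,"dy":0,"dz":0,"roll":0,"jaw":1}], "force": 40}}

```text
time_s: 4.23
ee_pos: [0.4719, -0.2075, 0.0174]
eef_rot: [-3.141, 0.0, 0.343]
force: [-1.0, 2.0, 1.0]
grip_width: 0.0139
grip_force: 40.0
```

{"fn": "send_rows", "kwargs": {"rows": [{"dx":0,"dy":0,"dz":0,"roll":3.9,"jaw":1},{"dx":0,"dy":0,"dz":0,"roll":3.9,"jaw":1},{"dx":0,"dy":0,"dz":0,"roll":3.9,"jaw":1},{"dx":0,"dy":0,"dz":0,"roll":3.9,"jaw":1},{"dx":0,"dy":0,"dz":0,"roll":3.9,"jaw":1},{"dx":0,"dy":0,"dz":0,"roll":3.9,"jaw":1},{"dx":-8,"dy":0,"dz":0,"roll":0,"jaw":1},{"dx":-8,"dy":0,"dz":0,"roll":0,"jaw":1},{"dx":0,"dy":0,"dz":0,"roll":0,"jaw":1},{"dx":0,"dy":0,"dz":0,"roll":0,"jaw":1}]}}

```text
time_s: 5.07
ee_pos: [0.4553, -0.2065, 0.0174]
eef_rot: [-3.141, 0.001, -0.064]
force: [-0.3, 0.0, -2.3]
grip_width: 0.0138
grip_force: 40.0
```

```bash
python3 - <<'E'
from h import *
import pickle
c=camera("top");pickle.dump(c,open("top2.pkl","wb"))
cv2.imwrite("pics/top2.png",cv2.resize(c["frame"][195:345,200:440,::-1],(792,495),interpolation=cv2.INTER_CUBIC))
s=get_obs();print(s["ee_pos"],s["eef_rot"],s["time_s"],s["grip_width"],s["grip_force"],s["force"])
E
```

```text
[ 0.45552833 -0.20658187  0.0174165 ] [-3.14144908e+00  4.89786811e-04 -6.43426787e-02] 5.1167 0.013740933249243904 39.99984383583069 [-1.54960176  0.93326637 -0.2987917 ]
```

View pics/top2.png

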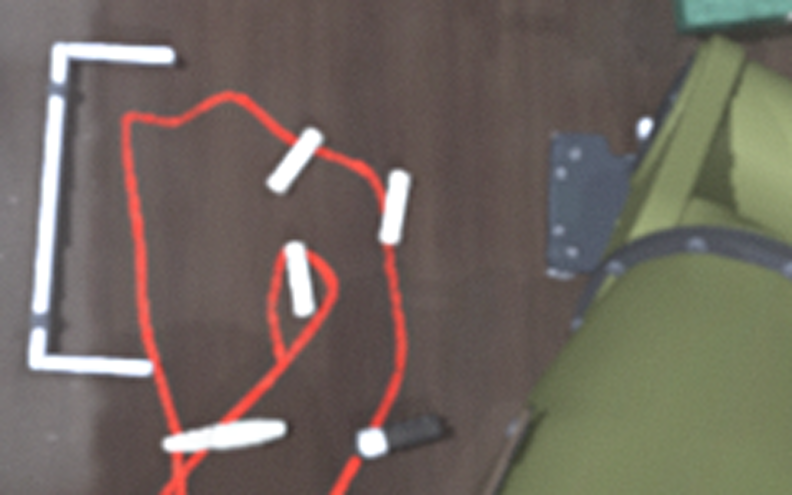

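All fuses are where they were, and the bar is squared to the bay. Now the sweep.

{"fn": "send_rows", "kwargs": {"rows": [{"dx":0,"dy":-6,"dz":0,"roll":0,"jaw":1},{"dx":0,"dy":-12,"dz":0,"roll":0,"jaw":1},{"dx":0,"dy":-12,"dz":0,"roll":0,"jaw":1},{"dx":0,"dy":-12,"dz":0,"roll":0,"jaw":1},{"dx":0,"dy":-12,"dz":0,"roll":0,"jaw":1},{"dx":0,"dy":-12,"dz":0,"roll":0,"jaw":1},{"dx":0,"dy":-12,"dz":0,"roll":0,"jaw":1},{"dx":0,"dy":-12,"dz":0,"roll":0,"jaw":1},{"dx":0,"dy":-12,"dz":0,"roll":0,"jaw":1},{"dx":0,"dy":-8,"dz":0,"roll":0,"jaw":1},{"dx":0,"dy":-5,"dz":0,"roll":0,"jaw":1},{"dx":0,"dy":-5,"dz":0,"roll":0,"jaw":1}]}}

```text
time_s: 6.12
ee_pos: [0.4638, -0.0862, 0.0174]
eef_rot: [-3.142, 0.0, -0.065]
force: [0.4, -0.5, -3.1]
grip_width: 0.0136
grip_force: 40.0
```

{"fn": "send_rows", "kwargs": {"rows": [{"dx":0,"dy":-6,"dz":0,"roll":0,"jaw":1},{"dx":0,"dy":-6,"dz":0,"roll":0,"jaw":1},{"dx":0,"dy":-6,"dz":0,"roll":0,"jaw":1},{"dx":0,"dy":-6,"dz":0,"roll":0,"jaw":1},{"dx":0,"dy":-6,"dz":0,"roll":0,"jaw":1},{"dx":0,"dy":-6,"dz":0,"roll":0,"jaw":1},{"dx":0,"dy":-6,"dz":0,"roll":0,"jaw":1},{"dx":0,"dy":-6,"dz":0,"roll":0,"jaw":1},{"dx":0,"dy":-6,"dz":0,"roll":0,"jaw":1},{"dx":0,"dy":-6,"dz":0,"roll":0,"jaw":1},{"dx":0,"dy":-6,"dz":0,"roll":0,"jaw":1},{"dx":0,"dy":-6,"dz":0,"roll":0,"jaw":1}]}}

```text
time_s: 7.12
ee_pos: [0.4685, -0.0144, 0.0175]
eef_rot: [3.142, -0.0, -0.065]
force: [-0.5, 0.3, -3.3]
grip_width: 0.0138
grip_force: 40.0
```

```bash
python3 - <<'E'
from h import *
c=camera("wrist")
cv2.imwrite("pics/wr3.png",c["frame"][:,:,::-1])
s=get_obs();print(s["ee_pos"],s["eef_rot"],s["time_s"],s["grip_width"],s["grip_force"],s["force"])
E
```

```text
[ 0.46852078 -0.0136828   0.01744632] [-3.14139206e+00  3.87432782e-06 -6.49316063e-02] 7.1667 0.013708496481932916 39.99926447868347 [ 0.02107586 -0.3131746  -3.10554407]
```

View pics/wr3.png

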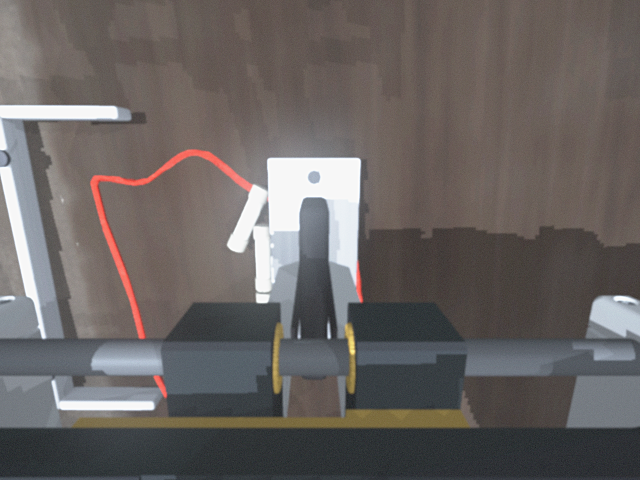

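The sweep is going as planned. Fuse b lies flat along the edge at (263,258), and a is tilted ahead of it at (248,218). The bar is between the bay arms at rows 113 and 400. I'll finish with 84 mm more.

{"fn": "send_rows", "kwargs": {"rows": [{"dx":0,"dy":-6,"dz":0,"roll":0,"jaw":1},{"dx":0,"dy":-6,"dz":0,"roll":0,"jaw":1},{"dx":0,"dy":-6,"dz":0,"roll":0,"jaw":1},{"dx":0,"dy":-6,"dz":0,"roll":0,"jaw":1},{"dx":0,"dy":-6,"dz":0,"roll":0,"jaw":1},{"dx":0,"dy":-6,"dz":0,"roll":0,"jaw":1},{"dx":0,"dy":-6,"dz":0,"roll":0,"jaw":1},{"dx":0,"dy":-6,"dz":0,"roll":0,"jaw":1},{"dx":0,"dy":-6,"dz":0,"roll":0,"jaw":1},{"dx":0,"dy":-6,"dz":0,"roll":0,"jaw":1}]}}

```text
time_s: 8.0
ee_pos: [0.4724, 0.0455, 0.0174]
eef_rot: [3.142, 0.0, -0.065]
force: [-0.0, 0.2, -3.6]
grip_width: 0.0136
grip_force: 40.0
```

{"fn": "send_rows", "kwargs": {"rows": [{"dx":0,"dy":-6,"dz":0,"roll":0,"jaw":1},{"dx":0,"dy":-6,"dz":0,"roll":0,"jaw":1},{"dx":0,"dy":-5,"dz":0,"roll":0,"jaw":1},{"dx":0,"dy":-4,"dz":0,"roll":0,"jaw":1},{"dx":0,"dy":-3,"dz":0,"roll":0,"jaw":1},{"dx":0,"dy":0,"dz":0,"roll":0,"jaw":1},{"dx":0,"dy":0,"dz":0,"roll":0,"jaw":1}]}}

```text
time_s: 8.58
ee_pos: [0.4739, 0.0689, 0.0174]
eef_rot: [3.142, 0.0, -0.065]
force: [0.2, 0.0, -3.8]
grip_width: 0.0137
grip_force: 40.0
```

```bash
python3 - <<'E'
from h import *
a=camera("top");b=camera("wrist")
im=np.hstack([cv2.resize(a["frame"][200:320,190:330],(400,343)),cv2.resize(b["frame"],(400,300))[:300].repeat(1,0) if 0 else cv2.copyMakeBorder(cv2.resize(b["frame"],(400,300)),0,43,0,0,cv2.BORDER_CONSTANT)])
cv2.imwrite("pics/end.png",im[:,:,::-1])
s=get_obs();print(s["ee_pos"],s["time_s"],s["grip_width"],s["grip_force"],s["force"])
E
```

```text
[0.47391879 0.0686701  0.01742822] 8.6833 0.013945090737101321 39.999133944511414 [ 1.41750615  1.03605957 -2.14712638]
```

View pics/end.png

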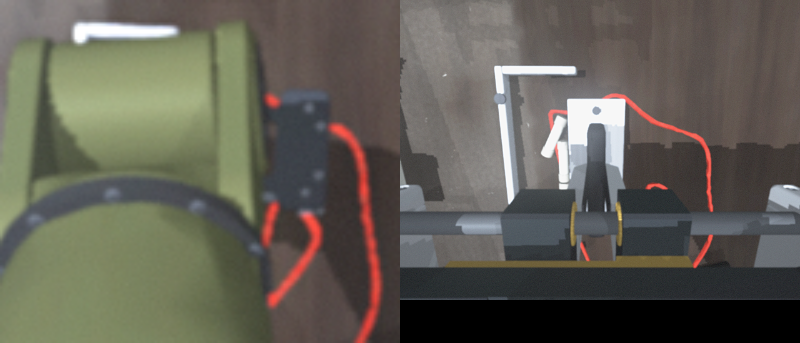

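In the wrist view the bar edge (col 568) is just past the bay mouth (tip col 575). Fuses a and b are ahead of it, with room before the back wall. I'll push 8 mm more for margin, then release, lift and clear.

{"fn": "send_rows", "kwargs": {"rows": [{"dx":0,"dy":-3,"dz":0,"roll":0,"jaw":1},{"dx":0,"dy":-3,"dz":0,"roll":0,"jaw":1},{"dx":0,"dy":-2,"dz":0,"roll":0,"jaw":1},{"dx":0,"dy":0,"dz":0,"roll":0,"jaw":1},{"dx":0,"dy":0,"dz":0,"roll":0,"jaw":1},{"dx":0,"dy":0,"dz":0,"roll":0,"jaw":0.4},{"dx":0,"dy":0,"dz":0,"roll":0,"jaw":0.4},{"dx":0,"dy":0,"dz":0,"roll":0,"jaw":0.4},{"dx":0,"dy":0,"dz":0,"roll":0,"jaw":0.4},{"dx":0,"dy":0,"dz":0,"roll":0,"jaw":0.4},{"dx":0,"dy":0,"dz":0,"roll":0,"jaw":0.4}]}}

```text
time_s: 9.6
ee_pos: [0.4745, 0.0768, 0.0175]
eef_rot: [-3.142, -0.0, -0.065]
force: [0.4, 0.3, 0.7]
grip_width: 0.0285
grip_force: 0.0
```

{"fn": "send_rows", "kwargs": {"rows": [{"dx":0,"dy":0,"dz":-5,"roll":0,"jaw":0.4},{"dx":0,"dy":0,"dz":-10,"roll":0,"jaw":0.4},{"dx":0,"dy":0,"dz":-20,"roll":0,"jaw":0.4},{"dx":0,"dy":0,"dz":-25,"roll":0,"jaw":0.4},{"dx":0,"dy":0,"dz":-25,"roll":0,"jaw":0.4},{"dx":0,"dy":0,"dz":-25,"roll":0,"jaw":0.4},{"dx":0,"dy":0,"dz":-25,"roll":0,"jaw":0.4},{"dx":0,"dy":20,"dz":-25,"roll":0,"jaw":0.4},{"dx":0,"dy":25,"dz":0,"roll":0,"jaw":0.4},{"dx":0,"dy":25,"dz":0,"roll":0,"jaw":0.4},{"dx":0,"dy":25,"dz":0,"roll":0,"jaw":0.4},{"dx":0,"dy":25,"dz":0,"roll":0,"jaw":0.4}]}}

```text
time_s: 10.6
ee_pos: [0.4664, -0.044, 0.1787]
eef_rot: [3.141, -0.001, -0.065]
force: [0.0, 0.3, -0.3]
grip_width: 0.0284
grip_force: 0.0
```

{"fn": "send_rows", "kwargs": {"rows": [{"dx":0,"dy":30,"dz":0,"roll":0,"jaw":0.4},{"dx":0,"dy":30,"dz":0,"roll":0,"jaw":0.4},{"dx":0,"dy":30,"dz":0,"roll":0,"jaw":0.4},{"dx":0,"dy":30,"dz":0,"roll":0,"jaw":0.4},{"dx":0,"dy":20,"dz":0,"roll":0,"jaw":0.4},{"dx":0,"dy":0,"dz":0,"roll":0,"jaw":0.4},{"dx":0,"dy":0,"dz":0,"roll":0,"jaw":0.4}]}}

```text
time_s: 11.18
ee_pos: [0.4573, -0.1831, 0.1781]
eef_rot: [3.142, -0.0, -0.067]
force: [-0.1, -0.7, 0.4]
grip_width: 0.0281
grip_force: 0.0
```

```bash
python3 - <<'E'
from h import *
c=camera("top")
cv2.imwrite("pics/fin.png",cv2.resize(c["frame"][200:320,190:330,::-1],(700,600),interpolation=cv2.INTER_CUBIC))
s=get_obs();print(s["ee_pos"],s["time_s"],s["force"])
E
```

```text
[ 0.45742616 -0.18233756  0.17798587] 11.2333 [ 0.22907108 -0.31517183 -0.1330037 ]
```

View pics/fin.png

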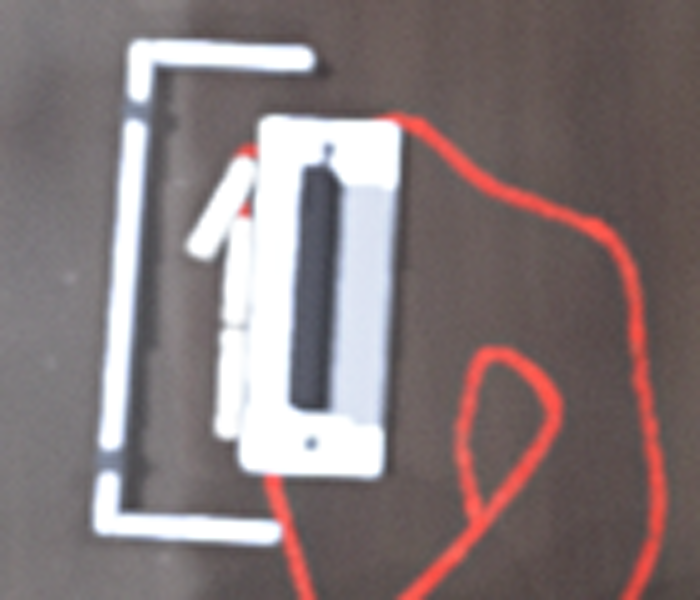

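All three fuses (cols 190-255) lie between the bay's arms and well inside its mouth line (tips at cols 315 and 280). The straightedge lies flat and the arm is clear.

```bash
python3 -c "
from station import *
print(hand_in())"
```

```text
the job is handed in; nothing more can be done
None
```

I swept all three fuses into the bay in one push; the last picture shows them wholly inside and the straightedge flat on the desk, and I handed the job in with the arm clear at about 11 s.

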